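Close the slide box and scan its barcode

ROBOT

A 6-joint arm with a two-finger parallel gripper is mounted at the origin on the work surface. World frame = base frame: x ahead of the robot, y to its left, z up, the work surface at z = 0. Lengths are in m, angles in rad, forces in N, time in s.
With the tool pointing down it reaches from about 0.35 to 0.775 m from the base axis. Payload 5.5 kg.
Tool frame: the origin (TCP) lies midway between the tips of the shut fingers; the grasp point (between the pads) lies 19 mm behind it; z points along the fingers, x is the direction in which the jaws open and shut, and the axes are right-handed (so a half turn about z gives the same grasp; the last joint's range is limited). The gripper opens to 85 mm and grips with 20 to 120 N. Pads are 22 mm wide; open, the fingers measure 114 mm over their backs; the gripper's body (76 mm by 85 mm) begins 54 mm behind the grasp point. The pads swing forward as they close: fully open they stand 13 mm farther back than shut.
Start: joints at [1.066, 0.313, 0.046, 1.304, 0, 1.431], TCP at [0.205, 0.537, 0.199] pointing down, gripper open.
Joint ranges: [-2.76, 2.76], [-0.86, 1.69], [-1.03, 1.26], [-2.2, 2.34], [-1.47, 1.5], [-3.14, 3.14]. Speed limits (rad/s): [2.57, 2.57, 3.14, 3.14, 3.14, 3.14].

INTERFACE

Orientations are given as a unit quaternion [w, x, y, z].
In Python, from workcell import env gives the robot as it stands.
- The arm moves only by the tool servo_tool, never from a script. Its argument "targets" is a list of rows, each an object with "xyz": the shift along the tool's x, y, z in m, a list of three; "twist": the turn, a rotation vector about the tool's x, y, z in rad, a list of three; "jaw": the opening, from 0 (shut) to 1 (fully open). A call has 1 to 12 rows; each row is the pose to reach, as a shift and turn from the pose commanded when the call began, along the tool's axes at that moment; what a row does not reach only later rows make up. A row lasts 1/12 s, in which the tool goes at most 41.7 mm and 7.16 degrees, less where a joint would pass 70% of its speed; a pose out of reach is approached as far as the arm can. A call with a gripper value outside its range is refused whole. The fingers move at their own pace and stop on an object; "squeeze" is the grip in N (left out, the last holds). Time passes only in rows, so rows that repeat a pose let the fingers close. It gives the time, the measured TCP pose, the force and the opening at its end, in the units of the state.
- env.get_state(): the state, without advancing time (a new reading comes with each control period).
- env.read_camera(name): name is "scene" or "top" or "wrist"; returns a dict with "color" (480x640x3 uint8, red, green, blue), "depth" (480x640 float32, m along the optical axis (not along the pixel's ray), 0 where there is no reading), "fx", "fy", "cx", "cy" (pixels), "eye" and "attitude" of the camera in the world. Camera axes: x right, y down, z forward; pixel columns grow to the right and rows downward; lengths in m; the calibration is good to about 2 mm. A picture is of the moment at which its call begins.
- env.hand_in(): hands the job in, once; it reports no verdict.
The state is a dict: "clock": time; "joint_pos": joint angles; "qvel": joint speeds; "tau": joint torques, N m; "tcp_pos": TCP position; "orientation": TCP orientation; "wrist_force": force on the tool from outside, world axes, zero at the start; "ft_torque": the same for the moment, N m; "finger_gap": finger opening in m.
Only numpy, scipy, OpenCV 4.12 (cv2) and the standard library are available. Lean on these libraries where they do the work, as an engineer would, in place of code of your own. Each camera call takes 0.05 s, during which the arm holds its last target. There are 200 camera calls.

TASK

Check in the box of microscope slides: swing its open lid fully shut, then take the hand scanner from its charging pad and aim it at the barcode label on the closed lid, holding it steady for at least a second: window about 80 mm from the middle of the label, squarely facing the sloping label, the nose's wide side along the label's length. Then stand the scanner upright, nose down, in the middle of its charging pad again, let go of it, and leave the other things where they are.

Things in the scene. Friction and masses are not known exactly. Their poses are not given: they have to be found in the camera images.
- stand: White sloping stand (140 x 180 mm) with a blue slide box (120 deep, 160 wide, 38 mm high) on it, both fixed. Origin: centre of the underside, on the bench; x level, towards the hinge side; y along the hinge; z up. The box rises towards +x at 0.42 rad (24 degrees). Above the bench: hinge axis 102 mm, top of the shut lid's front edge 64 mm.
- lid (a joint): Hinge angle of the slide box's lid, rad: 0 = fully shut, grows as it opens, at most 1.9. The hinge is stiff, so the lid stays where it is left (about 1.5 N at its free edge moves it). The lid is a blue panel 120 mm from hinge to free edge, 160 mm wide, 12 mm thick.
- lid_hinge (a point): Point on the hinge axis, in the middle of its length. It turns with the lid: x points from the lid's free edge to the hinge, y along the hinge, z out of the lid's outer face, which lies 12 mm from the axis.
- label (a point): Middle of the white paper label with black bars (56 x 104 mm, long side along y) on the lid's outer face. Turns with the lid: x points to the hinge axis, 60 mm away; z out of the face. With the lid shut it faces up, sloping 24 degrees towards the stand's -x side.
- scanner: Pistol-shaped scanner, 120 mm high, 0.2 kg, standing nose down. Origin: centre of the window in its underside; beam along -z, scan line along y. Black nose 50 (x) x 64 (y) mm, 30 high; above it a white barrel 46 (x) x 40 (y) mm up to 120 mm: grip it across y, 85 to 100 mm above the window. Handle 28 mm wide, level, from the barrel to x = -121 mm, 76 to 108 mm above the window.
- spot (a point): Point of best focus: on the beam, 80 mm in front of the scanner's window (scanner's z = -80 mm). It should lie on the middle of the label.
- pad: Grey flat charging pad 110 x 110 mm, 16 mm high, fixed to the bench. Origin: centre of its underside; the scanner's window rests on its top.
- bottle: Amber bottle, 54 mm diameter, 120 mm high. Origin: centre of its underside. A bystander.
- jar: Open glass jar, 64 mm diameter, 85 mm high. Origin: centre of its underside. A bystander.
- smallbox: Small closed blue slide box without label, 85 x 100 x 32 mm. Origin: centre of its underside. A bystander.
- forceps: Steel forceps 185 mm long, 13 mm wide, 8 mm thick, lying along its x. Origin: on its underside, near the middle. A bystander.
Mind the look-alikes: they are no part of the job. There is more than one size of the scanner; the job needs the smallest.

How it is judged:
By the outcome, as a careful person would: the job done as asked, in the order asked, and still so for the second after the job is handed in, with the robot touching nothing.
It also fails if it takes over 67 s, if anything falls off the work surface, if the arm or the gripper's body presses on something with over 40 N, if the wrist force passes 120 N, or if a joint passes its speed limit or range.

## Working session

There is one attempt and no reset: what is moved stays moved. The work goes in short steps, Python scripts to look and compute and a tool call to move; the robot and the scene stay as the last step left them, time stands still between calls to the robot, and variables do not carry over. Pictures are saved under pics/ and viewed, about 8 in all and at most 12, crops included, and the job is handed in when it is done.

Besides the shell and the picture viewer there is one more tool, called after ">>>" as name(argument=value, ...) on one line, values as JSON. servo_tool: Moves the arm, as the interface text tells. Its arguments: {"type":"object","properties":{"targets":{"type":"array","items":{"type":"object","properties":{"xyz":{"type":"array","items":{"type":"number"}},"twist":{"type":"array","items":{"type":"number"}},"jaw":{"type":"number"}}}},"squeeze":{"type":"number"}},"required":["targets"]}

```bash
ls; mkdir -p pics; cat > h.py <<'E'
import numpy as np, cv2
from workcell import env
from scipy.spatial.transform import Rotation as R
def rot(q): return R.from_quat([q[1],q[2],q[3],q[0]])
def cloud(c):
    d=c["depth"]; v,u=np.mgrid[:480,:640]
    p=np.stack([(u-c["cx"])/c["fx"]*d,(v-c["cy"])/c["fy"]*d,d],-1)
    a=np.array(c["attitude"]); M=rot(a).as_matrix() if a.size==4 else a.reshape(3,3)
    return p@M.T+np.array(c["eye"])
def save(c,n): cv2.imwrite("pics/"+n,c["color"][:,:,::-1])
E
python3 - <<'E'
from h import *
for n in("top","scene"):
    c=env.read_camera(n); save(c,n+".png"); np.savez(n+".npz",**c)
    print(n,c["eye"],c["attitude"],c["fx"])
print(env.get_state())
E
```

```text
pics
top [ 0.44714054 -0.01431697  1.38783913] [ 0.02414988 -0.70012375  0.71345468 -0.01503089] 585.7015713968116
scene [ 1.42178773 -0.24366632  0.93128776] [-0.31280866  0.72247185  0.5692823  -0.23686035] 460.9669810952646
{'clock': 0.1, 'joint_pos': array([ 1.06641361e+00,  3.13925168e-01,  4.51283858e-02,  1.30363609e+00,
       -1.70473433e-06,  1.43119831e+00]), 'qvel': array([-0.00221394, -0.00236011,  0.00341777,  0.00126427, -0.00196394,
        0.00193416]), 'tau': array([ 1.92698142e-03, -4.81724310e+01,  2.99244851e+01,  1.28314801e-02,
       -1.30294079e-04, -5.84596094e-06]), 'tcp_pos': array([0.2048919 , 0.53671508, 0.19821282]), 'orientation': array([ 3.66528973e-04,  8.23634404e-01,  5.67120534e-01, -7.31590788e-04]), 'wrist_force': array([ 0.36537676, -0.33307388, -0.67199056]), 'ft_torque': array([-0.04384409,  0.01668788, -0.00402897]), 'finger_gap': 0.0853581112830204}
```

View pics/top.png

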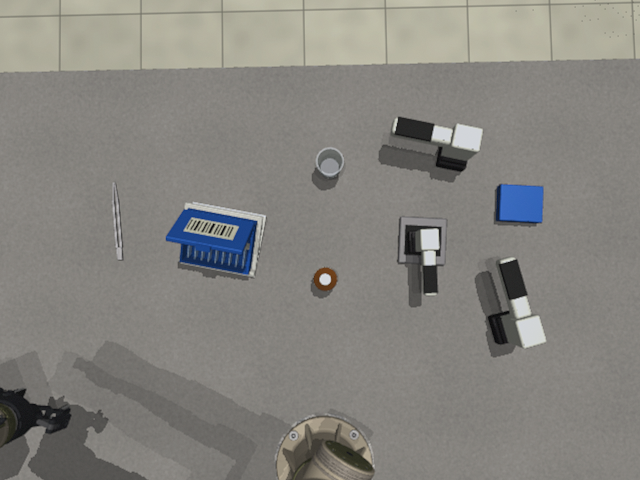

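View pics/scene.png

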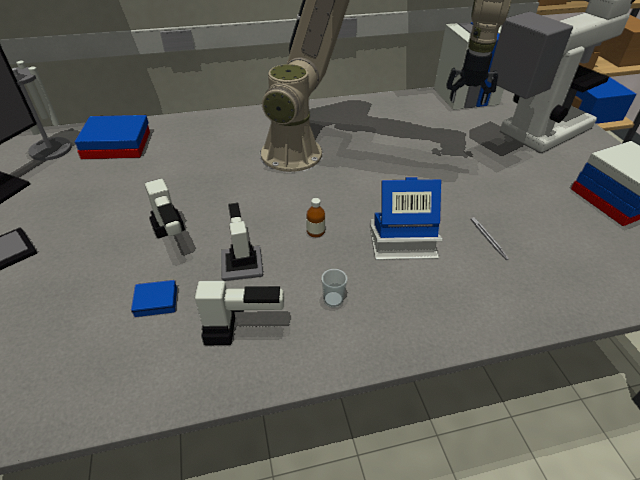

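The top view shows the open box on its stand at about (220,240), with the label at (212,229). The forceps are at (118,220), the jar at (330,163), the bottle at (325,279) and the small box at (520,203). There are three scanners: (430,240) on the grey pad, (440,135) and (515,310). The one on the pad looks smallest and is the only one on the pad. I'll check that with heights and a crop.

```bash
cat > m.py <<'E'
from h import *
im=[]
for n in("top","scene"):
    c={k:v for k,v in np.load(n+".npz").items()}; P=cloud(c); hsv=cv2.cvtColor(c["color"],cv2.COLOR_RGB2HSV)
    h,s,v=cv2.split(hsv)
    if n=="top":
        bench=P[300:340,350:450].reshape(-1,3); print("bench z",np.median(bench[:,2]))
        for nm,(u0,v0,u1,v1) in dict(A=(390,205,455,300),B=(385,110,490,180),C=(480,250,550,355)).items():
            q=P[v0:v1,u0:u1]; hh=q[...,2]; w=(s[v0:v1,u0:u1]<40)&(v[v0:v1,u0:u1]>180)
            print(nm,"zmax",np.percentile(hh,99.5))
            if nm=="A":
                top=(hh>0.128)
                for t,z in((top&w,"barreltop+"),((hh>0.105),"above .105"),((hh>.01)&(hh<.022),"pad")):
                    pts=q[t]; r=cv2.minAreaRect((pts[:,:2]*1000).astype(np.float32)); print(z,len(pts),np.median(pts[:,2]),r, pts.min(0),pts.max(0))
        im.append(c["color"][190:310,380:470])
    roi=np.zeros((480,640),bool)
    if n=="top": roi[190:290,155:275]=1
    else: roi[170:265,365:450]=1
    blue=roi&(h>100)&(h<130)&(s>120)
    pts=P[blue]
    # label: white low sat in roi
    wm=(roi&(s<60)&(v>150))
    q=P[roi&(c["depth"]>0)]
    # RANSAC plane on blue
    rng=np.random.default_rng(0);best=0
    for _ in range(400):
        a=pts[rng.choice(len(pts),3,False)]; nn=np.cross(a[1]-a[0],a[2]-a[0]); 
        if np.linalg.norm(nn)<1e-6: continue
        nn/=np.linalg.norm(nn); m=abs((pts-a[0])@nn)<.002
        if m.sum()>best: best=m.sum();b=m
    a=pts[b].mean(0); nn=np.linalg.svd(pts[b]-a)[2][2]; nn*=np.sign(nn[2])
    inl=roi&(abs((P-a)@nn)<.003)
    inl=cv2.morphologyEx(inl.astype(np.uint8),cv2.MORPH_OPEN,np.ones((3,3)))>0
    L=P[inl&(blue|wm|(v<80))]; print(n,"lid plane",a,nn,len(L),"z range",L[:,2].min(),L[:,2].max())
    lab=inl&wm; 
    # in-plane rect
    y=np.cross(nn,[0,0,1.]); y/=np.linalg.norm(y); x=np.cross(y,nn)
    for nm,S in(("lid",L),("label",P[lab])):
        uv=np.stack([(S-a)@x,(S-a)@y],1).astype(np.float32); r=cv2.minAreaRect(uv*1000); print(nm,r, a+x*r[0][0]/1e3+y*r[0][1]/1e3)
    print("x",x,"y",y)
    im.append(c["color"][170:270,360:460] if n=="scene" else c["color"][190:290,160:280])
cv2.imwrite("pics/crop.png",np.hstack([cv2.resize(i,(266,300)) for i in im])[:,:,::-1])
E
python3 m.py
```

```text
bench z -0.0009750143924748267
A zmax 0.13949657547261549
barreltop+ 339 0.13524986778078718 ((491.2525634765625, -133.00320434570312), (65.73600006103516, 244.5565643310547), 5.343250274658203) [ 0.44714054 -0.25352475  0.12820446] [ 0.53362158 -0.01431697  1.38783913]
above .105 1100 0.125966923425329 ((468.37237548828125, -134.65081787109375), (238.12767028808594, 141.9425048828125), 87.0127182006836) [ 0.39215201 -0.25586351  0.1054181 ] [ 0.53444891 -0.01431697  1.38783913]
pad 1227 0.015066820648301116 ((504.5233459472656, -231.52273559570312), (125.27215576171875, 132.11727905273438), 85.89700317382812) [ 0.44311557 -0.29625811  0.01005311] [ 0.57153395 -0.1643207   0.02197435]
B zmax 0.16262535761799043
C zmax 0.16301976992637413
top lid plane [0.53628402 0.22648172 0.16429247] [ 0.80155114 -0.16801114  0.57383624] 1909 z range 0.10603625356177804 0.2118142542644117
lid ((-5.291889190673828, -1.4401702880859375), (159.90289306640625, 127.6905746459961), 89.52091217041016) [0.53955156 0.22726829 0.15995857]
label ((-9.64921760559082, -3.6509246826171875), (62.87161636352539, 103.97008514404297), 0.6523067951202393) [0.54245231 0.22891907 0.15639005]
x [-0.56163114  0.1177221   0.81897007] y [-0.2051493  -0.97873069  0.        ]
scene lid plane [0.54039658 0.22673036 0.15809918] [ 0.79653346 -0.16218943  0.58243371] 741 z range 0.10835820353340919 0.20665673623896275
lid ((-1.0921440124511719, -0.9450149536132812), (158.61480712890625, 117.80835723876953), 89.26991271972656) [0.54120845 0.22752945 0.1572114 ]
label ((-0.8317222595214844, -1.0726280212402344), (101.59307098388672, 53.811553955078125), 89.19891357421875) [0.54108528 0.22768476 0.15742309]
x [-0.57072258  0.11621002  0.8128782 ] y [-0.19952489 -0.97989276  0.        ]
```

View pics/crop.png

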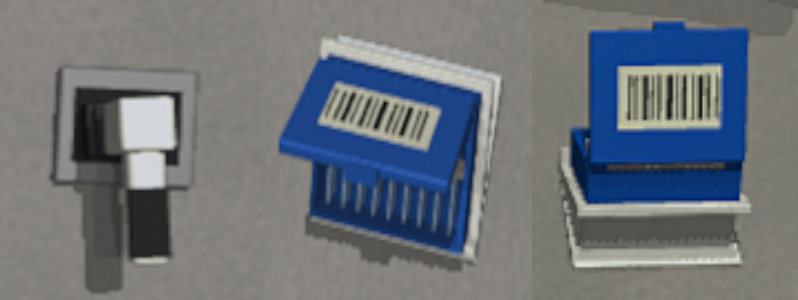

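The crop confirms that the pad scanner is the small one: its top is 0.135 m up (16 + 120 mm), while the lying or standing look-alikes reach 0.163 m. The lid is at about 1.375 rad, with the hinge near (0.566, 0.223, 0.101) and the stand's x axis along (0.979, −0.203). Next I'll work out the pushing arc.

```bash
cat >> h.py <<'E'
yw=-.203; ex=np.array([np.cos(yw),np.sin(yw),0]); ey=np.array([-ex[1],ex[0],0]); ez=np.array([0,0,1.])
hinge=np.array([.566,.223,.102])
def go(name,p,xax,zax,s=None):
    """print shift/twist from the present pose to TCP p with tool axes x,z"""
    s=s or env.get_state(); r0=rot(s["orientation"])
    M=R.from_matrix(np.stack([xax,np.cross(zax,xax),zax],1))
    print(name,"xyz",np.round(r0.inv().apply(np.asarray(p)-s["tcp_pos"]),4),"twist",np.round((r0.inv()*M).as_rotvec(),3))
def lidp(phi,m,r=.105): return hinge+r*(-np.cos(phi)*ex+np.sin(phi)*ez)+(.012+m)*(np.sin(phi)*ex+np.cos(phi)*ez)
E
python3 - <<'E'
from h import *
A=lidp(.955,.03)
go("up",A*[0,0,1]+[.25,.5,.10],ey,-ez)
go("A+",A+[0,0,.09],ey,-ez); go("A",A,ey,-ez)
E
```

```text
up xyz [-0.0184  0.0552 -0.1137] twist [-0.     0.002 -0.162]
A+ xyz [-0.1687  0.4232 -0.1036] twist [-0.     0.002 -0.162]
A xyz [-0.1685  0.4232 -0.0136] twist [-0.     0.002 -0.162]
```

>>> servo_tool(targets=[{"xyz": [-0.01,0.02,-0.04],"twist": [0,0,0],"jaw": 0},{"xyz": [-0.02,0.04,-0.08],"twist": [0,0,-0.08],"jaw": 0},{"xyz": [-0.03,0.07,-0.104],"twist": [0,0,-0.16],"jaw": 0},{"xyz": [-0.169,0.423,-0.104],"twist": [0,0,-0.16],"jaw": 0},{"xyz": [-0.169,0.423,-0.104],"twist": [0,0,-0.16],"jaw": 0},{"xyz": [-0.169,0.423,-0.104],"twist": [0,0,-0.16],"jaw": 0},{"xyz": [-0.169,0.423,-0.104],"twist": [0,0,-0.16],"jaw": 0},{"xyz": [-0.169,0.423,-0.104],"twist": [0,0,-0.16],"jaw": 0},{"xyz": [-0.169,0.423,-0.104],"twist": [0,0,-0.16],"jaw": 0},{"xyz": [-0.169,0.423,-0.104],"twist": [0,0,-0.16],"jaw": 0},{"xyz": [-0.169,0.423,-0.104],"twist": [0,0,-0.16],"jaw": 0},{"xyz": [-0.169,0.423,-0.104],"twist": [0,0,-0.16],"jaw": 0}])

```text
clock: 1.1
tcp_pos: [0.5346, 0.2325, 0.3026]
orientation: [-0.0, 0.776, 0.631, -0.0]
wrist_force: [0.6, 0.2, -0.5]
finger_gap: -0.0001
```

```bash
python3 - <<'E'
from h import *
print(env.get_state()["joint_pos"],env.get_state()["finger_gap"])
for f in np.linspace(.955,-.42,12): go("%.2f"%f,lidp(f,.004),ey,-ez)
go("A",lidp(.955,.03),ey,-ez)
E
```

```text
[2.72475727e-01 3.29374435e-01 3.20095053e-01 1.56204164e+00
 1.27757077e-04 4.77440231e-01] -9.300374569923187e-05
0.95 xyz [-0.003  -0.0149  0.1057] twist [-0.001  0.    -0.002]
0.83 xyz [-0.003  -0.0263  0.1124] twist [-0.001  0.    -0.002]
0.70 xyz [-0.003  -0.0369  0.1204] twist [-0.001  0.    -0.002]
0.58 xyz [-0.003  -0.0463  0.1297] twist [-0.001  0.    -0.002]
0.45 xyz [-0.0031 -0.0546  0.1401] twist [-0.001  0.    -0.002]
0.33 xyz [-0.0031 -0.0614  0.1515] twist [-0.001  0.    -0.002]
0.20 xyz [-0.0031 -0.0668  0.1636] twist [-0.001  0.    -0.002]
0.08 xyz [-0.0031 -0.0706  0.1763] twist [-0.001  0.    -0.002]
-0.05 xyz [-0.0031 -0.0729  0.1894] twist [-0.001  0.    -0.002]
-0.17 xyz [-0.0031 -0.0734  0.2027] twist [-0.001  0.    -0.002]
-0.30 xyz [-0.0031 -0.0723  0.2159] twist [-0.001  0.    -0.002]
-0.42 xyz [-0.0031 -0.0696  0.2289] twist [-0.001  0.    -0.002]
A xyz [-0.0029  0.0063  0.0907] twist [-0.001  0.    -0.002]
```

>>> servo_tool(targets=[{"xyz": [-0.003,0.006,0.04],"jaw": 0},{"xyz": [-0.003,0.006,0.075],"jaw": 0},{"xyz": [-0.003,0.003,0.092],"jaw": 0},{"xyz": [-0.003,-0.008,0.102],"jaw": 0},{"xyz": [-0.003,-0.02,0.109],"jaw": 0},{"xyz": [-0.003,-0.032,0.116],"jaw": 0},{"xyz": [-0.003,-0.042,0.125],"jaw": 0},{"xyz": [-0.003,-0.05,0.135],"jaw": 0},{"xyz": [-0.003,-0.058,0.146],"jaw": 0},{"xyz": [-0.003,-0.064,0.157],"jaw": 0},{"xyz": [-0.003,-0.068,0.169],"jaw": 0},{"xyz": [-0.003,-0.072,0.182],"jaw": 0}])

```text
schema error: expected keys xyz, twist, jaw
```

>>> servo_tool(targets=[{"xyz": [0,-0.001,0.013],"jaw": 0},{"xyz": [0,-0.001,0.024],"jaw": 0},{"xyz": [0,0.001,0.034],"jaw": 0},{"xyz": [0,0.003,0.041],"jaw": 0},{"xyz": [0,0.003,0.044],"jaw": 0}])

```text
schema error: expected keys xyz, twist, jaw
```

>>> servo_tool(targets=[{"xyz": [-0.003,0.006,0.04],"twist": [0,0,0],"jaw": 0},{"xyz": [-0.003,0.006,0.075],"twist": [0,0,0],"jaw": 0},{"xyz": [-0.003,0.003,0.092],"twist": [0,0,0],"jaw": 0},{"xyz": [-0.003,-0.008,0.102],"twist": [0,0,0],"jaw": 0},{"xyz": [-0.003,-0.02,0.109],"twist": [0,0,0],"jaw": 0},{"xyz": [-0.003,-0.032,0.116],"twist": [0,0,0],"jaw": 0},{"xyz": [-0.003,-0.042,0.125],"twist": [0,0,0],"jaw": 0},{"xyz": [-0.003,-0.05,0.135],"twist": [0,0,0],"jaw": 0},{"xyz": [-0.003,-0.058,0.146],"twist": [0,0,0],"jaw": 0},{"xyz": [-0.003,-0.064,0.157],"twist": [0,0,0],"jaw": 0},{"xyz": [-0.003,-0.068,0.169],"twist": [0,0,0],"jaw": 0},{"xyz": [-0.003,-0.072,0.182],"twist": [0,0,0],"jaw": 0}])

```text
clock: 2.1
tcp_pos: [0.4619, 0.246, 0.1203]
orientation: [-0.0, 0.776, 0.631, -0.0]
wrist_force: [0.6, -0.2, 0.1]
finger_gap: -0.0001
```

>>> servo_tool(targets=[{"xyz": [0,-0.001,0.013],"twist": [0,0,0],"jaw": 0},{"xyz": [0,-0.001,0.024],"twist": [0,0,0],"jaw": 0},{"xyz": [0,0.001,0.034],"twist": [0,0,0],"jaw": 0},{"xyz": [0,0.003,0.04],"twist": [0,0,0],"jaw": 0},{"xyz": [0,0.003,0.043],"twist": [0,0,0],"jaw": 0},{"xyz": [0,0.003,0.043],"twist": [0,0,0],"jaw": 0}])

```text
clock: 2.6
tcp_pos: [0.4653, 0.2451, 0.0772]
orientation: [-0.0, 0.776, 0.631, -0.001]
wrist_force: [-0.1, -0.5, 0.6]
finger_gap: 0.0
```

```bash
python3 - <<'E'
from h import *
c=env.read_camera("scene"); save(c,"s2.png"); cv2.imwrite("pics/s2c.png",cv2.resize(c["color"][150:280,350:470],(480,520))[:,:,::-1])
go("shut",lidp(-.42,0),ey,-ez)
E
```

```text
shut xyz [-0.0016  0.0021  0.0077] twist [-0.     0.    -0.002]
```

View pics/s2c.png

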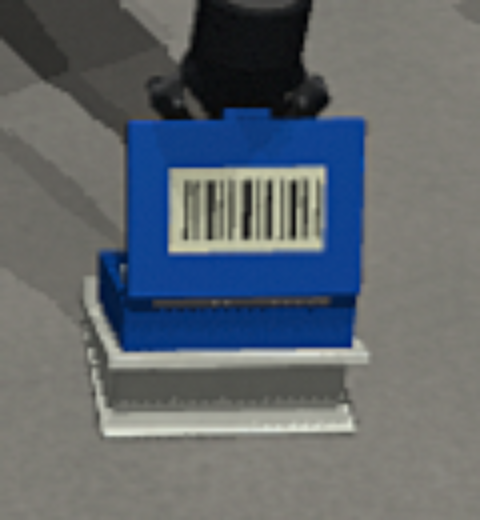

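The lid hasn't moved. The fingertips probably cut the corner over its free edge because the fast descent lagged. I'll back out on the near side, rise, and try again more slowly with a lower contact point.

>>> servo_tool(targets=[{"xyz": [0,-0.03,-0.005],"twist": [0,0,0],"jaw": 0},{"xyz": [0,-0.04,-0.03],"twist": [0,0,0],"jaw": 0},{"xyz": [0,-0.04,-0.2],"twist": [0,0,0],"jaw": 0},{"xyz": [0,-0.04,-0.2],"twist": [0,0,0],"jaw": 0},{"xyz": [0,-0.04,-0.2],"twist": [0,0,0],"jaw": 0},{"xyz": [0,-0.04,-0.2],"twist": [0,0,0],"jaw": 0},{"xyz": [0,-0.04,-0.2],"twist": [0,0,0],"jaw": 0},{"xyz": [0,0.085,-0.2],"twist": [0,0,0],"jaw": 0},{"xyz": [0,0.085,-0.2],"twist": [0,0,0],"jaw": 0},{"xyz": [0,0.085,-0.2],"twist": [0,0,0],"jaw": 0},{"xyz": [0,0.085,-0.2],"twist": [0,0,0],"jaw": 0},{"xyz": [0,0.085,-0.2],"twist": [0,0,0],"jaw": 0}])

```text
clock: 3.65
tcp_pos: [0.5504, 0.2272, 0.2764]
orientation: [-0.0, 0.776, 0.63, -0.001]
wrist_force: [-1.0, 0.5, -0.1]
finger_gap: 0.0
```

```bash
python3 - <<'E'
from h import *
go("A",lidp(.955,.03,.09),ey,-ez)
for f in np.linspace(.955,-.42,12): go("%.2f"%f,lidp(f,.004,.09),ey,-ez)
E
```

```text
A xyz [-0.0009 -0.0014  0.0767] twist [-0.002  0.001 -0.004]
0.95 xyz [-0.001  -0.0226  0.0918] twist [-0.002  0.001 -0.004]
0.83 xyz [-0.0011 -0.0326  0.0973] twist [-0.002  0.001 -0.004]
0.70 xyz [-0.0011 -0.0419  0.104 ] twist [-0.002  0.001 -0.004]
0.58 xyz [-0.0011 -0.0502  0.1118] twist [-0.002  0.001 -0.004]
0.45 xyz [-0.0011 -0.0575  0.1206] twist [-0.002  0.001 -0.004]
0.33 xyz [-0.0012 -0.0636  0.1302] twist [-0.002  0.001 -0.004]
0.20 xyz [-0.0012 -0.0685  0.1406] twist [-0.002  0.001 -0.004]
0.08 xyz [-0.0012 -0.072   0.1514] twist [-0.002  0.001 -0.004]
-0.05 xyz [-0.0012 -0.0742  0.1626] twist [-0.002  0.001 -0.004]
-0.17 xyz [-0.0012 -0.075   0.174 ] twist [-0.002  0.001 -0.004]
-0.30 xyz [-0.0012 -0.0743  0.1854] twist [-0.002  0.001 -0.004]
-0.42 xyz [-0.0011 -0.0722  0.1966] twist [-0.002  0.001 -0.004]
```

>>> servo_tool(targets=[{"xyz": [-0.001,0.005,0.03],"twist": [0,0,0],"jaw": 0},{"xyz": [-0.001,0.005,0.06],"twist": [0,0,0],"jaw": 0},{"xyz": [-0.001,0.002,0.077],"twist": [0,0,0],"jaw": 0},{"xyz": [-0.001,-0.002,0.08],"twist": [0,0,0],"jaw": 0},{"xyz": [-0.001,-0.01,0.085],"twist": [0,0,0],"jaw": 0},{"xyz": [-0.001,-0.018,0.09],"twist": [0,0,0],"jaw": 0},{"xyz": [-0.001,-0.026,0.094],"twist": [0,0,0],"jaw": 0}])

```text
clock: 4.23
tcp_pos: [0.5221, 0.233, 0.1857]
orientation: [0.0, 0.775, 0.631, 0.001]
wrist_force: [0.1, 0.3, 0.1]
finger_gap: 0.0004
```

```bash
cat > lid.py <<'E'
from h import *
c=env.read_camera("scene"); P=cloud(c); h,s,v=cv2.split(cv2.cvtColor(c["color"],cv2.COLOR_RGB2HSV))
roi=np.zeros((480,640),bool); roi[170:270,360:450]=1
L=np.array([.541,.228,.157])
m=roi&(h>100)&(h<130)&(s>120); pts=P[m]
rng=np.random.default_rng(0);best=0
for _ in range(400):
    a=pts[rng.choice(len(pts),3,False)]; n=np.cross(a[1]-a[0],a[2]-a[0])
    if np.linalg.norm(n)<1e-6: continue
    n/=np.linalg.norm(n); n*=np.sign(n[2]+1e-9); k=abs((pts-a[0])@n)<.002
    if k.sum()>best and abs(n@ey)<.1: best=k.sum();bn=n;b=k
n=np.linalg.svd(pts[b]-pts[b].mean(0))[2][2]; n*=np.sign(n[2])
print("n",n.round(3),"theta",round(.42+np.arctan2(n@ex,n[2]),3),b.sum(),"zrange",pts[b][:,2].min(),pts[b][:,2].max())
print(env.get_state()["tcp_pos"],env.get_state()["wrist_force"])
E
python3 lid.py
```

```text
n [ 0.796 -0.159  0.584] theta 1.367 964 zrange 0.10884087525348218 0.20985107518310542
[0.52015371 0.23320932 0.18515539] [-2.42239172 -0.10117422 -0.73581922]
```

>>> servo_tool(targets=[{"xyz": [0,-0.004,0.002],"twist": [0,0,0],"jaw": 0},{"xyz": [0,-0.008,0.004],"twist": [0,0,0],"jaw": 0},{"xyz": [0,-0.012,0.006],"twist": [0,0,0],"jaw": 0},{"xyz": [0,-0.012,0.006],"twist": [0,0,0],"jaw": 0}])

```text
clock: 4.62
tcp_pos: [0.5105, 0.2351, 0.1782]
orientation: [-0.0, 0.776, 0.631, 0.0]
wrist_force: [-0.5, 0.8, -1.3]
finger_gap: -0.0003
```

```bash
python3 lid.py; python3 - <<'E'
from h import *
c=env.read_camera("scene"); cv2.imwrite("pics/s3c.png",cv2.resize(c["color"][130:280,350:470],(480,600))[:,:,::-1])
E
```

```text
n [ 0.793 -0.162  0.587] theta 1.364 1005 zrange 0.10913099611902444 0.20838475717311622
[0.51096386 0.23496452 0.17820489] [ 0.03090509 -0.14141653  0.25544873]
```

View pics/s3c.png

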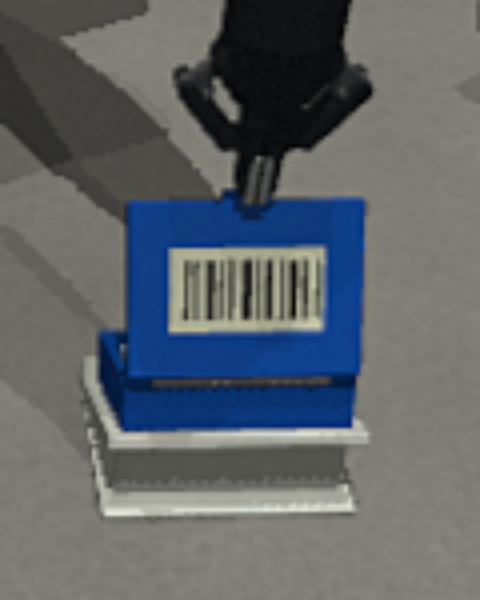

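```bash
python3 - <<'E'
from h import *
c=env.read_camera("scene"); s=env.get_state(); M=rot(c["attitude"]).as_matrix()
for d in(0,.01,.02,.03,.05,.08):
    p=M.T@(s["tcp_pos"]+[0,0,d]-c["eye"]); u=c["fx"]*p[0]/p[2]+c["cx"]; v=c["fy"]*p[1]/p[2]+c["cy"]
    print(d,round(u,1),round(v,1),"crop",((u-350)*4).round(),((v-130)*4).round(),"pt depth",p[2].round(4),"img",c["depth"][int(v+.5),int(u+.5)])
c=env.read_camera("wrist"); save(c,"w1.png"); print(c["eye"],s["tau"])
E
```

```text
0 410.2 189.0 crop 241.0 236.0 pt depth 1.2443 img 1.23274
0.01 410.7 186.0 crop 243.0 224.0 pt depth 1.2373 img 1.2275944
0.02 411.3 182.9 crop 245.0 212.0 pt depth 1.2304 img 1.2250692
0.03 411.8 179.9 crop 247.0 200.0 pt depth 1.2235 img 1.2109745
0.05 413.0 173.7 crop 252.0 175.0 pt depth 1.2097 img 1.1978996
0.08 414.7 164.1 crop 259.0 136.0 pt depth 1.1889 img 1.1725961
[0.4304265  0.25219499 0.35294474] [ 1.41811199e-01 -4.69379425e+01  2.94684398e+01  3.63782700e-02
  6.03610926e-03  1.23467005e-03]
```

View pics/w1.png

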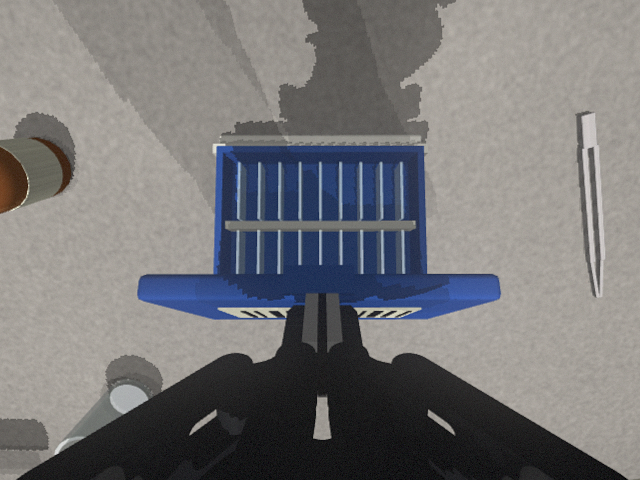

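The wrist view shows the fingertips at (325,310) visually inside the lid face, with no force and no lid motion. The extreme tips don't seem to act, so I'll back off, go lower and push with the pads and finger shanks.

>>> servo_tool(targets=[{"xyz": [0,0.03,-0.005],"twist": [0,0,0],"jaw": 0},{"xyz": [0,0.05,0],"twist": [0,0,0],"jaw": 0},{"xyz": [0,0.05,0.033],"twist": [0,0,0],"jaw": 0},{"xyz": [0,0.045,0.035],"twist": [0,0,0],"jaw": 0},{"xyz": [0,0.035,0.035],"twist": [0,0,0],"jaw": 0},{"xyz": [0,0.025,0.035],"twist": [0,0,0],"jaw": 0},{"xyz": [0,0.015,0.035],"twist": [0,0,0],"jaw": 0},{"xyz": [0,0.01,0.035],"twist": [0,0,0],"jaw": 0},{"xyz": [0,0.01,0.035],"twist": [0,0,0],"jaw": 0}])

```text
clock: 5.57
tcp_pos: [0.5198, 0.2336, 0.1447]
orientation: [0.0, 0.775, 0.632, 0.001]
wrist_force: [-0.3, -0.3, -0.3]
finger_gap: -0.0
```

```bash
python3 lid.py
```

```text
n [ 0.707 -0.149  0.691] theta 1.228 925 zrange 0.10969359744182983 0.19667488161949553
[0.52035202 0.23347942 0.14444335] [-0.5088999   0.15479374  0.22006857]
```

```bash
python3 - <<'E'
from h import *
for f,r in zip(np.linspace(.7,-.35,11),np.linspace(.07,.09,11)): go("%.2f"%f,lidp(f,-.018,r),ey,-ez)
E
```

```text
0.70 xyz [-0.0011 -0.0106  0.0019] twist [ 0.002 -0.001 -0.001]
0.59 xyz [-0.0011 -0.0162  0.007 ] twist [ 0.002 -0.001 -0.001]
0.49 xyz [-0.0011 -0.0213  0.0129] twist [ 0.002 -0.001 -0.001]
0.39 xyz [-0.0011 -0.0259  0.0194] twist [ 0.002 -0.001 -0.001]
0.28 xyz [-0.0011 -0.0298  0.0266] twist [ 0.002 -0.001 -0.001]
0.18 xyz [-0.0011 -0.0331  0.0344] twist [ 0.002 -0.001 -0.001]
0.07 xyz [-0.0011 -0.0355  0.0426] twist [ 0.002 -0.001 -0.001]
-0.03 xyz [-0.0011 -0.037   0.0513] twist [ 0.002 -0.001 -0.001]
-0.14 xyz [-0.0011 -0.0376  0.0603] twist [ 0.002 -0.001 -0.001]
-0.24 xyz [-0.0012 -0.0372  0.0696] twist [ 0.002 -0.001 -0.001]
-0.35 xyz [-0.0012 -0.0358  0.0789] twist [ 0.002 -0.001 -0.001]
```

>>> servo_tool(targets=[{"xyz": [-0.001,-0.006,0.001],"twist": [0,0,0],"jaw": 0},{"xyz": [-0.001,-0.011,0.003],"twist": [0,0,0],"jaw": 0},{"xyz": [-0.001,-0.016,0.007],"twist": [0,0,0],"jaw": 0},{"xyz": [-0.001,-0.021,0.013],"twist": [0,0,0],"jaw": 0},{"xyz": [-0.001,-0.026,0.019],"twist": [0,0,0],"jaw": 0},{"xyz": [-0.001,-0.03,0.027],"twist": [0,0,0],"jaw": 0},{"xyz": [-0.001,-0.033,0.034],"twist": [0,0,0],"jaw": 0},{"xyz": [-0.001,-0.036,0.043],"twist": [0,0,0],"jaw": 0},{"xyz": [-0.001,-0.037,0.051],"twist": [0,0,0],"jaw": 0}])

```text
clock: 6.37
tcp_pos: [0.4834, 0.2393, 0.0906]
orientation: [-0.0, 0.776, 0.631, -0.001]
wrist_force: [-1.2, 1.1, 1.2]
finger_gap: 0.0005
```

```bash
python3 lid.py
```

```text
n [ 0.094 -0.031  0.995] theta 0.518 719 zrange 0.11186628229184514 0.12760893078749658
[0.48266549 0.23901221 0.08905747] [ 0.19117255  0.40477324 -1.19877095]
```

```bash
python3 - <<'E'
from h import *
c=env.read_camera("wrist"); a=c["color"][100:460,140:500]
d=env.read_camera("scene")["color"][150:270,350:470]
cv2.imwrite("pics/w2.png",np.hstack([a,cv2.resize(d,(360,360))])[:,:,::-1])
E
```

```text
(no output)
```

View pics/w2.png

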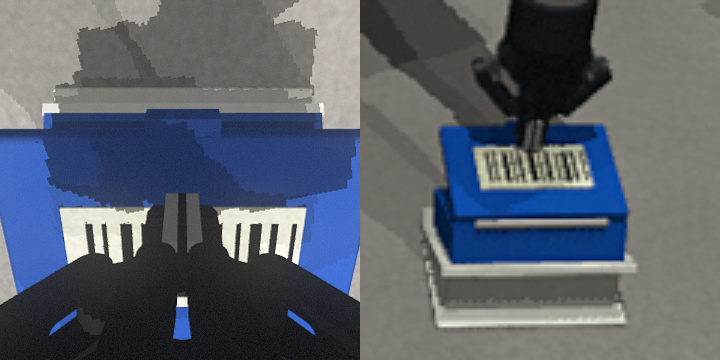

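Only a part of the gripper about 33 mm behind the TCP pushes the lid when the fingers are shut. The lid is now at 0.52 rad. I'll test whether the open fingertips make proper contact.

>>> servo_tool(targets=[{"xyz": [0,0,-0.03],"twist": [0,0,0],"jaw": 0},{"xyz": [0,0,-0.06],"twist": [0,0,0],"jaw": 1},{"xyz": [0,-0.005,-0.06],"twist": [0,0,0],"jaw": 1},{"xyz": [0,-0.005,-0.06],"twist": [0,0,0],"jaw": 1},{"xyz": [0,-0.005,-0.06],"twist": [0,0,0],"jaw": 1},{"xyz": [0,-0.005,-0.06],"twist": [0,0,0],"jaw": 1},{"xyz": [0,-0.005,-0.06],"twist": [0,0,0],"jaw": 1},{"xyz": [0,-0.005,-0.04],"twist": [0,0,0],"jaw": 1},{"xyz": [0,-0.005,-0.02],"twist": [0,0,0],"jaw": 1},{"xyz": [0,-0.005,-0.01],"twist": [0,0,0],"jaw": 1},{"xyz": [0,-0.005,0],"twist": [0,0,0],"jaw": 1},{"xyz": [0,-0.005,0],"twist": [0,0,0],"jaw": 1}])

```text
clock: 7.52
tcp_pos: [0.4781, 0.2398, 0.0895]
orientation: [-0.001, 0.776, 0.631, -0.002]
wrist_force: [-1.5, -0.6, 0.5]
finger_gap: 0.0854
```

```bash
python3 lid.py
```

```text
n [ 0.085 -0.022  0.996] theta 0.508 802 zrange 0.11159208910478513 0.12564025929034273
[0.47879136 0.24001225 0.09078727] [-0.14011941  0.15813257  0.67447015]
```

The contact again starts about 33 mm behind the TCP, even with the jaws open. I'll finish with open fingers either side of the latch, near the free edge. The tool will lean so the tips pass in front of the box.

```bash
python3 - <<'E'
from h import *
a=.4; z=-np.sin(a)*ex-np.cos(a)*ez
for f in(.25,.1,-.0,-.1,-.2,-.3,-.36,-.42): 
    p=lidp(f,0,.112)+.033*z; go("%.2f"%f,p,ey,z); print(p)
E
```

```text
0.25 xyz [ 0.0008 -0.0296 -0.0201] twist [ 0.398  0.001 -0.002]
[0.45003106 0.24687049 0.11094118]
0.10 xyz [ 0.0009 -0.0343 -0.0039] twist [ 0.398  0.001 -0.002]
[0.44543431 0.24781667 0.09472638]
-0.00 xyz [ 0.0009 -0.036   0.0073] twist [ 0.398  0.001 -0.002]
[0.44371286 0.248171   0.08360499]
-0.10 xyz [ 0.0009 -0.0366  0.0185] twist [ 0.398  0.001 -0.002]
[0.4430875  0.24829972 0.07236369]
-0.20 xyz [ 0.0009 -0.0361  0.0298] twist [ 0.398  0.001 -0.002]
[0.44356448 0.24820154 0.06111482]
-0.30 xyz [ 0.0009 -0.0345  0.0409] twist [ 0.398  0.001 -0.002]
[0.44513903 0.24787744 0.04997076]
-0.36 xyz [ 0.0009 -0.0329  0.0475] twist [ 0.398  0.001 -0.002]
[0.4466045  0.2475758  0.04338103]
-0.42 xyz [ 0.0009 -0.031   0.054 ] twist [ 0.398  0.001 -0.002]
[0.44845437 0.24719503 0.03689288]
```

>>> servo_tool(targets=[{"xyz": [0.001,0,-0.035],"twist": [0,0,0],"jaw": 1},{"xyz": [0.001,-0.02,-0.06],"twist": [0.1,0,0],"jaw": 1},{"xyz": [0.001,-0.03,-0.06],"twist": [0.2,0,0],"jaw": 1},{"xyz": [0.001,-0.034,-0.06],"twist": [0.3,0,0],"jaw": 1},{"xyz": [0.001,-0.034,-0.05],"twist": [0.4,0,0],"jaw": 1},{"xyz": [0.001,-0.034,-0.03],"twist": [0.4,0,0],"jaw": 1},{"xyz": [0.001,-0.034,-0.01],"twist": [0.4,0,0],"jaw": 1},{"xyz": [0.001,-0.036,0.005],"twist": [0.4,0,0],"jaw": 1},{"xyz": [0.001,-0.037,0.018],"twist": [0.4,0,0],"jaw": 1},{"xyz": [0.001,-0.036,0.03],"twist": [0.4,0,0],"jaw": 1},{"xyz": [0.001,-0.036,0.03],"twist": [0.4,0,0],"jaw": 1}])

```text
clock: 8.48
tcp_pos: [0.4443, 0.2485, 0.0604]
orientation: [-0.154, 0.76, 0.618, -0.126]
wrist_force: [-0.1, 0.1, -0.2]
finger_gap: 0.0855
```

```bash
python3 lid.py
```

```text
n [-0.151  0.031  0.988] theta 0.265 660 zrange 0.09217394980071181 0.11599465350009885
[0.44467034 0.24859242 0.06158734] [-0.21812788  0.38538594  0.84285197]
```

```bash
python3 - <<'E'
from h import *
a=.4; z=-np.sin(a)*ex-np.cos(a)*ez
for f in(-.25,-.35,-.42): 
    p=lidp(f,0,.112)+.036*z; go("%.2f"%f,p,ey,z); print(p)
E
```

```text
-0.25 xyz [-0.0006  0.0021  0.0087] twist [-0.001 -0.    -0.002]
[0.44307102 0.24830311 0.05275951]
-0.35 xyz [-0.0006  0.0084  0.018 ] twist [-0.001 -0.    -0.002]
[0.44518914 0.24786713 0.04170972]
-0.42 xyz [-0.0006  0.0133  0.0242] twist [-0.001 -0.    -0.002]
[0.44731011 0.24743056 0.0341297 ]
```

>>> servo_tool(targets=[{"xyz": [0,0.002,0.008],"twist": [0,0,0],"jaw": 1},{"xyz": [0,0.005,0.014],"twist": [0,0,0],"jaw": 1},{"xyz": [0,0.008,0.019],"twist": [0,0,0],"jaw": 1},{"xyz": [0,0.011,0.022],"twist": [0,0,0],"jaw": 1},{"xyz": [0,0.012,0.024],"twist": [0,0,0],"jaw": 1},{"xyz": [0,0.012,0.025],"twist": [0,0,0],"jaw": 1}])

```text
clock: 9.03
tcp_pos: [0.4461, 0.2483, 0.0339]
orientation: [-0.154, 0.76, 0.618, -0.125]
wrist_force: [0.8, 0.6, 1.9]
finger_gap: 0.0852
```

```bash
python3 lid.py
```

```text
n [ 0.908 -0.189  0.374] theta 1.607 523 zrange 0.06670520478731756 0.11485289298480916
[0.44582662 0.24834074 0.03391787] [-0.50082078 -0.15761802 -0.22938473]
```

```bash
sed -i 's/abs(n@ey)<.1/abs(n@ey)<.1 and n[2]>.85/' lid.py; python3 lid.py; python3 - <<'E'
from h import *
print(env.get_state()["joint_pos"])
E
```

```text
n [-0.385  0.078  0.92 ] theta 0.017 427 zrange 0.06650020712566662 0.11492909957317188
[0.4458694 0.2483436 0.0340761] [ 0.25214019 -0.31486462  0.75843406]
[ 0.23923744  0.598554   -0.01414204  1.3230697   0.16805755  0.41301812]
```

>>> servo_tool(targets=[{"xyz": [0,0.001,0.002],"twist": [0,0,0],"jaw": 1},{"xyz": [0,0.002,0.004],"twist": [0,0,0],"jaw": 1},{"xyz": [0,0.002,0.005],"twist": [0,0,0],"jaw": 1},{"xyz": [0,0.002,0.005],"twist": [0,0,0],"jaw": 1}])

```text
clock: 9.47
tcp_pos: [0.4464, 0.2485, 0.0323]
orientation: [-0.154, 0.76, 0.619, -0.124]
wrist_force: [-1.3, -2.7, 20.5]
finger_gap: 0.0856
```

```bash
python3 lid.py
```

```text
n [-0.393  0.08   0.916] theta 0.007 387 zrange 0.06658203043186539 0.11556209096924275
[0.44638714 0.2484836  0.03226073] [-0.96942225 -2.40792412 21.17724042]
```

Shut: 20 N of resistance and θ ≈ 0.007. Now I'll lift off and go above the pad.

```bash
python3 - <<'E'
from h import *
p=env.get_state()["tcp_pos"]
go("up",p+[-.02,0,.06],[.2,.98,0],-ez); go("up2",[.45,.15,.28],[.1,.995,0],-ez); go("pad",[.47,-.22,.28],[0,1,0],-ez)
E
```

```text
up xyz [-0.004  -0.0413 -0.0477] twist [-0.398 -0.002 -0.004]
up2 xyz [-0.0954 -0.0743 -0.2376] twist [-0.398 -0.022 -0.103]
pad xyz [-0.4535  0.013  -0.2748] twist [-0.397 -0.042 -0.202]
```

>>> servo_tool(targets=[{"xyz": [0,-0.012,-0.035],"twist": [0,0,0],"jaw": 1},{"xyz": [0,-0.03,-0.07],"twist": [-0.05,0,0],"jaw": 1},{"xyz": [-0.01,-0.04,-0.11],"twist": [-0.1,0,0],"jaw": 1},{"xyz": [-0.02,-0.05,-0.15],"twist": [-0.2,0,-0.03],"jaw": 1},{"xyz": [-0.03,-0.06,-0.19],"twist": [-0.3,0,-0.06],"jaw": 1},{"xyz": [-0.05,-0.07,-0.225],"twist": [-0.398,-0.02,-0.1],"jaw": 1},{"xyz": [-0.095,-0.07,-0.238],"twist": [-0.398,-0.022,-0.103],"jaw": 1},{"xyz": [-0.135,-0.065,-0.242],"twist": [-0.398,-0.025,-0.12],"jaw": 1},{"xyz": [-0.453,0.013,-0.275],"twist": [-0.397,-0.042,-0.202],"jaw": 1},{"xyz": [-0.453,0.013,-0.275],"twist": [-0.397,-0.042,-0.202],"jaw": 1},{"xyz": [-0.453,0.013,-0.275],"twist": [-0.397,-0.042,-0.202],"jaw": 1},{"xyz": [-0.453,0.013,-0.275],"twist": [-0.397,-0.042,-0.202],"jaw": 1}])

```text
clock: 10.52
tcp_pos: [0.4608, -0.0536, 0.2774]
orientation: [0.0, 0.707, 0.707, -0.001]
wrist_force: [1.3, -0.1, -0.3]
finger_gap: 0.0855
```

```bash
python3 - <<'E'
from h import *
go("pad",[.47,-.22,.28],[0,1,0],-ez); print(env.get_state()["joint_pos"])
E
```

```text
pad xyz [-0.1664  0.0091 -0.0025] twist [-0.001  0.001  0.001]
[-2.88357099e-01  8.46543937e-02 -4.90566693e-02  1.43726758e+00
 -1.16621215e-03 -2.89005546e-01]
```

>>> servo_tool(targets=[{"xyz": [-0.04,0.003,0],"twist": [0,0,0],"jaw": 1},{"xyz": [-0.08,0.006,0],"twist": [0,0,0],"jaw": 1},{"xyz": [-0.12,0.009,0],"twist": [0,0,0],"jaw": 1},{"xyz": [-0.15,0.009,0],"twist": [0,0,0],"jaw": 1},{"xyz": [-0.165,0.009,0],"twist": [0,0,0],"jaw": 1},{"xyz": [-0.165,0.009,0],"twist": [0,0,0],"jaw": 1}])

```text
clock: 11.02
tcp_pos: [0.47, -0.2198, 0.2763]
orientation: [-0.0, 0.709, 0.706, -0.001]
wrist_force: [-0.2, -0.3, -1.5]
finger_gap: 0.0851
```

```bash
python3 - <<'E'
from h import *
for n in("wrist","top"):
    c=env.read_camera(n); P=cloud(c); h,s,v=cv2.split(cv2.cvtColor(c["color"],cv2.COLOR_RGB2HSV)); ok=(c["depth"]>.05)
    near=ok&(abs(P[...,0]-.48)<.14)&(abs(P[...,1]+.22)<.11)
    def rep(nm,m):
        q=P[m]
        if len(q)>20:
            r=cv2.minAreaRect((q[:,:2]*1000).astype(np.float32)); print(n,nm,len(q),np.median(q[:,2]).round(4),np.round(r[0],1),np.round(r[1],1),round(r[2],1),"bounds",q.min(0).round(3),q.max(0).round(3))
    rep("barrel top",near&(s<40)&(v>150)&(P[...,2]>.128)&(P[...,2]<.145))
    rep("handle",near&(P[...,2]>.115)&(P[...,2]<.130)&(P[...,0]<.485))
    rep("pad",near&(P[...,2]>.010)&(P[...,2]<.021))
    # label shut in top view
    if n=="top":
        m=ok&(s<60)&(v>150)&(abs(P[...,0]-.508)<.05)&(abs(P[...,1]-.235)<.075)&(P[...,2]>.06)&(P[...,2]<.125)
        L=hinge+(-.0597)*ex; rep("label",m)
        b=ok&(h>100)&(h<130)&(s>120)&(abs(P[...,0]-.508)<.06)&(abs(P[...,1]-.235)<.08)&(P[...,2]>.06)
        q=P[b]; A=np.c_[q[:,:2],np.ones(len(q))]; 
        for _ in range(5):
            k=np.linalg.lstsq(A,q[:,2],rcond=None)[0]; g=abs(A@k-q[:,2])<.003; A,q=A[g],q[g]
        nn=np.array([-k[0],-k[1],1]);nn/=np.linalg.norm(nn); print("lid n",nn,"theta",.42+np.arctan2(nn@ex,nn[2]),len(q),"z at label",k@[*L[:2],1],L)
    save(c,n+"3.png")
a=cv2.imread("pics/wrist3.png"); b=cv2.imread("pics/top3.png")[180:340,150:450]
cv2.imwrite("pics/v3.png",np.hstack([cv2.resize(a,(400,300)),cv2.resize(b,(400,213)).copy() if 0 else cv2.resize(b,(400,300))]))
E
```

```text
wrist barrel top 1940 0.136 [ 512.1 -235.9] [38.1 44.4] 90.0 bounds [ 0.49  -0.255  0.133] [ 0.534 -0.217  0.139]
wrist handle 3599 0.1247 [ 438.1 -236.8] [94.  28.4] 0.7 bounds [ 0.391 -0.251  0.115] [ 0.485 -0.222  0.127]
wrist pad 3833 0.0161 [ 515.2 -240.3] [110.4 109.6] 86.1 bounds [ 0.458 -0.297  0.01 ] [ 0.573 -0.182  0.021]
top barrel top 248 0.135 [ 516.8 -235. ] [37.2 34.7] 89.2 bounds [ 0.499 -0.254  0.128] [ 0.534 -0.216  0.142]
top handle 350 0.124 [ 423.6 -236.4] [29.5 62.3] 89.8 bounds [ 0.392 -0.251  0.115] [ 0.455 -0.222  0.13 ]
top pad 765 0.0151 [ 523.4 -205.5] [169.8 124.2] 76.2 bounds [ 0.464 -0.296  0.01 ] [ 0.604 -0.138  0.021]
top label 761 0.089 [524.  228.7] [112.4  87. ] 79.6 bounds [0.474 0.166 0.071] [0.557 0.291 0.112]
lid n [-0.38811957  0.07039442  0.91891666] theta 0.014629608718675358 1447 z at label 0.08728472700267857 [0.50752587 0.23503604 0.102     ]
```

View pics/v3.png

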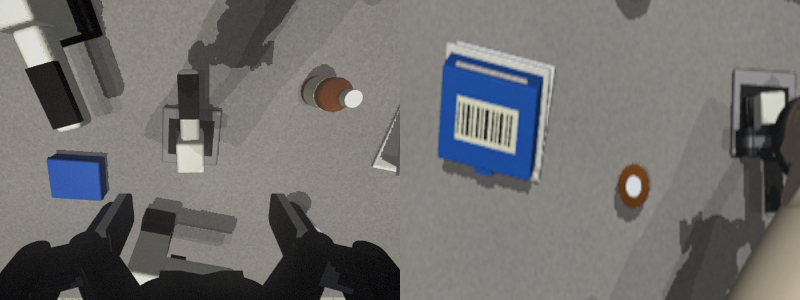

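The label view at right shows the lid shut flush on its box, at (490,120), fitted plane θ ≈ 0.01. At left is the small scanner on its pad at (190,145). It stands at about (0.512, −0.236) with yaw near 0, and the pad centre is (0.515, −0.240). Descending to grasp.

>>> servo_tool(targets=[{"xyz": [-0.01,0.025,0.01],"twist": [0,0,0],"jaw": 1},{"xyz": [-0.016,0.039,0.03],"twist": [0,0,0],"jaw": 1},{"xyz": [-0.016,0.04,0.065],"twist": [0,0,0],"jaw": 1},{"xyz": [-0.016,0.04,0.1],"twist": [0,0,0],"jaw": 1},{"xyz": [-0.016,0.04,0.13],"twist": [0,0,0],"jaw": 1},{"xyz": [-0.016,0.04,0.16],"twist": [0,0,0],"jaw": 1},{"xyz": [-0.016,0.04,0.18],"twist": [0,0,0],"jaw": 1},{"xyz": [-0.016,0.04,0.191],"twist": [0,0,0],"jaw": 1},{"xyz": [-0.016,0.04,0.191],"twist": [0,0,0],"jaw": 1}])

```text
clock: 11.87
tcp_pos: [0.5081, -0.2295, 0.0832]
orientation: [-0.003, 0.706, 0.708, -0.001]
wrist_force: [-0.7, 0.2, -1.4]
finger_gap: 0.0853
```

```bash
python3 - <<'E'
from h import *
s=env.get_state(); print(s["tcp_pos"],s["wrist_force"]); go("g",[.509,-.236,.085],[-.012,.9999,0],-ez)
E
```

```text
[ 0.50814968 -0.22954022  0.08321418] [-0.66279855  0.23063785 -1.37894841]
g xyz [-0.0065  0.0008 -0.0018] twist [-0.006 -0.003 -0.009]
```

>>> servo_tool(targets=[{"xyz": [0,0,0],"twist": [0,0,0],"jaw": 1},{"xyz": [0,0,0],"twist": [0,0,0],"jaw": 1}])

```text
clock: 12.03
tcp_pos: [0.5109, -0.2323, 0.0873]
orientation: [0.001, 0.706, 0.708, -0.001]
wrist_force: [0.8, -0.6, 0.4]
finger_gap: 0.0852
```

>>> servo_tool(targets=[{"xyz": [-0.002,-0.001,0],"twist": [0,0,0],"jaw": 1},{"xyz": [-0.002,-0.001,0],"twist": [0,0,0],"jaw": 0.3},{"xyz": [-0.002,-0.001,0],"twist": [0,0,0],"jaw": 0.3},{"xyz": [-0.002,-0.001,0],"twist": [0,0,0],"jaw": 0.3},{"xyz": [-0.002,-0.001,0],"twist": [0,0,0],"jaw": 0.3},{"xyz": [-0.002,-0.001,0],"twist": [0,0,0],"jaw": 0.3},{"xyz": [-0.002,-0.001,0],"twist": [0,0,0],"jaw": 0.3},{"xyz": [-0.002,-0.001,0],"twist": [0,0,0],"jaw": 0.3}], squeeze=70)

```text
clock: 12.7
tcp_pos: [0.5097, -0.2358, 0.0867]
orientation: [0.001, 0.707, 0.707, -0.001]
wrist_force: [0.9, -1.0, 4.4]
finger_gap: 0.0384
```

>>> servo_tool(targets=[{"xyz": [0,0,-0.01],"twist": [0,0,0],"jaw": 0.3},{"xyz": [0,0,-0.03],"twist": [0,0,0],"jaw": 0.3},{"xyz": [0,0,-0.06],"twist": [0,0,0],"jaw": 0.3},{"xyz": [0,0,-0.09],"twist": [0,0,0],"jaw": 0.3},{"xyz": [0,0,-0.12],"twist": [0,0,0],"jaw": 0.3},{"xyz": [0,0,-0.14],"twist": [0,0,0],"jaw": 0.3},{"xyz": [0,0,-0.14],"twist": [0,0,0],"jaw": 0.3},{"xyz": [0,0,-0.14],"twist": [0,0,0],"jaw": 0.3}])

```text
clock: 13.37
tcp_pos: [0.5095, -0.235, 0.2265]
orientation: [0.0, 0.707, 0.707, -0.001]
wrist_force: [0.0, -0.1, -2.1]
finger_gap: 0.0383
```

```bash
cat > held.py <<'E'
from h import *
S=[env.get_state()]
c=env.read_camera("wrist"); S.append(env.get_state()); d=env.read_camera("scene"); S.append(env.get_state())
t=np.mean([s["tcp_pos"] for s in S],0); r0=rot(S[-1]["orientation"]); print("tcp",t,"gap",S[-1]["finger_gap"],S[-1]["wrist_force"])
for n,c in(("wrist",c),("scene",d)):
    T=r0.inv().apply((cloud(c)-t).reshape(-1,3)).reshape(480,640,3)
    h,s,v=cv2.split(cv2.cvtColor(c["color"],cv2.COLOR_RGB2HSV)); ok=c["depth"]>.05
    # handle top in tool frame: expected tool z about -.0373, |x|<.014, y -.115..-.03
    m=ok&(abs(T[...,0])<.011)&(T[...,1]<-.035)&(T[...,1]>-.11)&(T[...,2]<-.02)&(T[...,2]>-.06)
    if m.sum()>50:
        q=T[m]; k=np.polyfit(q[:,1],q[:,2],1); print(n,"handle top slope dz/dy",k,len(q))
    m=ok&(s<50)&(v>140)&(abs(T[...,0])<.024)&(abs(T[...,1])<.035)&(T[...,2]<-.035)&(T[...,2]>-.065)
    if m.sum()>20: q=T[m]; print(n,"barrel top",np.median(q,0),q.min(0),q.max(0))
    # front face +y
    m=ok&(abs(T[...,0])<.02)&(T[...,1]>.012)&(T[...,1]<.06)&(T[...,2]>-.04)&(T[...,2]<.035)&(s<50)&(v>120)
    if m.sum()>20: q=T[m]; print(n,"front face dy/dz",np.polyfit(q[:,2],q[:,1],1),np.ptp(q[:,2]),len(q), "dy/dx",np.polyfit(q[:,0],q[:,1],1))
    m=ok&(abs(T[...,0])<.04)&(abs(T[...,1])<.05)&(T[...,2]>.02)&(T[...,2]<.10)
    if m.sum()>20: q=T[m]; print(n,"nose",np.percentile(q,[2,98],axis=0).round(4))
    save(c,n+"4.png")
E
python3 held.py
```

```text
tcp [ 0.50886223 -0.23458322  0.22522976] gap 0.03835761570954717 [ 0.22831152 -1.23360911 -2.1708117 ]
wrist handle top slope dz/dy [ 0.00749723 -0.03851435] 14164
wrist barrel top [-0.0008431   0.01409733 -0.05084409] [-0.01894783  0.00031921 -0.0528427 ] [ 0.01961761  0.02561693 -0.04800342]
wrist nose [[-0.032  -0.0216  0.0243]
 [ 0.031   0.016   0.0617]]
scene handle top slope dz/dy [ 0.01994652 -0.03664602] 114
scene barrel top [ 7.95864756e-05  1.80077795e-02 -4.88987938e-02] [-0.01717792  0.00120709 -0.05186619] [ 0.02010192  0.02600182 -0.04539372]
scene nose [[-0.03   -0.0178  0.0225]
 [ 0.0315  0.03    0.068 ]]
```

Held straight, with the handle slope under 0.5°. The window sits 69.5 mm ahead of the TCP and 2.5 mm along tool y. Now I'll refine the label centre and orientation and compute the scan pose.

```bash
cat >> h.py <<'E'
def label():
    out=[]
    ns=-np.sin(.42)*ex+np.cos(.42)*ez; q0=hinge-.06*(np.cos(.42)*ex+np.sin(.42)*ez)+.012*ns
    for n in("top","scene"):
        c=env.read_camera(n); M=rot(c["attitude"]).as_matrix()
        v,u=np.mgrid[:480,:640]; D=np.stack([(u-c["cx"])/c["fx"],(v-c["cy"])/c["fy"],np.ones(u.shape)],-1)@M.T
        Q=np.array(c["eye"])+D*(((q0-c["eye"])@ns)/(D@ns))[...,None]   # ray on lid plane
        xl=np.cos(.42)*ex+np.sin(.42)*ez; a=(Q-q0)@xl; b=(Q-q0)@ey
        h,s,vv=cv2.split(cv2.cvtColor(c["color"],cv2.COLOR_RGB2HSV))
        m=((abs(a)<.045)&(abs(b)<.07)&~((h>95)&(h<135)&(s>100))).astype(np.uint8)
        cs=max(cv2.findContours(m,0,2)[0],key=cv2.contourArea)[:,0]
        ab=np.stack([a[cs[:,1],cs[:,0]],b[cs[:,1],cs[:,0]]],1)
        r=cv2.minAreaRect((ab*1000).astype(np.float32)); p=q0+xl*r[0][0]/1e3+ey*r[0][1]/1e3
        print(n,"label",p.round(4),"off",np.round(r,1) if 0 else r); out.append(p)
    return out,ns
E
python3 - <<'E'
from h import *
o,ns=label()
L=o[0]
w=L+.08*ns; tz=-ns; tx=ey; ty=np.cross(tz,tx); tcp=w-.0695*tz-.0025*ty
print("tcp",tcp); go("scan",tcp,tx,tz); go("over",[.42,.0,.36],[.1,.995,0],-ez); go("over2",[tcp[0],tcp[1],.34],ey,-ez)
E
```

```text
top label [0.5082 0.2354 0.0887] off ((0.6031913757324219, 0.5345993041992188), (106.00251770019531, 58.40751647949219), 89.92239379882812)
scene label [0.5033 0.2379 0.0864] off ((-5.2138214111328125, 1.9767723083496094), (108.48389434814453, 61.65060043334961), 87.01203155517578)
tcp [0.44624991 0.24819459 0.22422479]
scan xyz [ 0.4824 -0.0618  0.0006] twist [-0.424 -0.044  0.2  ]
over xyz [ 0.2344 -0.0888 -0.1354] twist [-0.005 -0.001  0.1  ]
over2 xyz [ 0.4826 -0.0624 -0.1152] twist [-0.005 -0.001  0.203]
```

>>> servo_tool(targets=[{"xyz": [0.01,-0.01,-0.03],"twist": [0,0,0],"jaw": 0.3},{"xyz": [0.03,-0.02,-0.06],"twist": [0,0,0],"jaw": 0.3},{"xyz": [0.06,-0.035,-0.085],"twist": [0,0,0.03],"jaw": 0.3},{"xyz": [0.09,-0.05,-0.1],"twist": [0,0,0.06],"jaw": 0.3},{"xyz": [0.125,-0.06,-0.11],"twist": [0,0,0.09],"jaw": 0.3},{"xyz": [0.16,-0.062,-0.115],"twist": [0,0,0.12],"jaw": 0.3},{"xyz": [0.195,-0.062,-0.115],"twist": [0,0,0.15],"jaw": 0.3},{"xyz": [0.23,-0.062,-0.115],"twist": [0,0,0.18],"jaw": 0.3},{"xyz": [0.265,-0.062,-0.115],"twist": [0,0,0.2],"jaw": 0.3},{"xyz": [0.3,-0.062,-0.115],"twist": [0,0,0.2],"jaw": 0.3},{"xyz": [0.335,-0.062,-0.115],"twist": [0,0,0.2],"jaw": 0.3},{"xyz": [0.37,-0.062,-0.115],"twist": [0,0,0.2],"jaw": 0.3}])

```text
clock: 14.57
tcp_pos: [0.4464, 0.1368, 0.3394]
orientation: [-0.001, 0.774, 0.633, -0.002]
wrist_force: [1.3, -1.2, -1.5]
finger_gap: 0.038
```

```bash
cat > scan.py <<'E'
from h import *
L=np.array([.508,.2354,.0885]); ns=-np.sin(.42)*ex+np.cos(.42)*ez
w=L+.08*ns; tz=-ns; ty=np.cross(tz,ey); tcp=w-.0695*tz-.0025*ty
s=env.get_state(); print(s["tcp_pos"],s["joint_pos"])
go("above",tcp+.06*ns,ey,tz); go("scan",tcp,ey,tz)
E
python3 scan.py
```

```text
[0.44642445 0.13677469 0.33944847] [ 1.25520132e-01  1.03578602e-01  1.22954272e-01  1.59423254e+00
 -5.70201645e-04  3.25368337e-01]
above xyz [ 0.1093 -0.0467  0.0606] twist [-0.424  0.001  0.003]
scan xyz [ 0.1093 -0.022   0.1153] twist [-0.424  0.001  0.003]
```

>>> servo_tool(targets=[{"xyz": [0.03,-0.01,0],"twist": [-0.05,0,0],"jaw": 0.3},{"xyz": [0.06,-0.025,0.015],"twist": [-0.15,0,0],"jaw": 0.3},{"xyz": [0.09,-0.035,0.03],"twist": [-0.25,0,0],"jaw": 0.3},{"xyz": [0.109,-0.045,0.045],"twist": [-0.34,0,0],"jaw": 0.3},{"xyz": [0.109,-0.047,0.06],"twist": [-0.424,0,0.003],"jaw": 0.3},{"xyz": [0.109,-0.04,0.075],"twist": [-0.424,0,0.003],"jaw": 0.3},{"xyz": [0.109,-0.033,0.09],"twist": [-0.424,0,0.003],"jaw": 0.3},{"xyz": [0.109,-0.026,0.105],"twist": [-0.424,0,0.003],"jaw": 0.3},{"xyz": [0.109,-0.022,0.115],"twist": [-0.424,0,0.003],"jaw": 0.3},{"xyz": [0.109,-0.022,0.115],"twist": [-0.424,0,0.003],"jaw": 0.3},{"xyz": [0.109,-0.022,0.115],"twist": [-0.424,0,0.003],"jaw": 0.3}])

```text
clock: 15.48
tcp_pos: [0.446, 0.2455, 0.2237]
orientation: [0.162, 0.758, 0.618, 0.13]
wrist_force: [0.4, -0.2, -1.4]
finger_gap: 0.0384
```

```bash
python3 scan.py; python3 held.py; python3 scan.py|tail -1; python3 -c "
a=__import__('cv2'); i=a.imread('pics/scene4.png'); a.imwrite('pics/s4c.png',a.resize(i[120:270,340:490],(600,600)))"
```

```text
[0.44597236 0.24549745 0.22371233] [ 0.52416281 -0.07558208 -0.42865413  0.89804962 -0.2761779   0.68171499]
above xyz [ 0.0025 -0.0003 -0.0604] twist [-0.001  0.003  0.001]
scan xyz [ 0.0026 -0.0003 -0.0004] twist [-0.001  0.003  0.001]
tcp [0.44656954 0.24585993 0.22477581] gap 0.03843814383887289 [ 0.68001938  0.16875008 -1.71626912]
wrist handle top slope dz/dy [ 0.01603444 -0.03645853] 14044
wrist barrel top [ 0.00029188 -0.00135603 -0.04869611] [-0.0197039  -0.03499342 -0.05073656] [ 0.02017101  0.02416887 -0.03505447]
wrist nose [[-0.032  -0.0237  0.0262]
 [ 0.031   0.0142  0.0631]]
scene barrel top [ 0.00086251  0.02403561 -0.0454345 ] [-0.01774494 -0.00270984 -0.05083927] [ 0.01951207  0.03193721 -0.03509441]
scene front face dy/dz [0.00027606 0.02524677] 0.0748559630178155 393 dy/dx [-0.01617365  0.0252567 ]
scene nose [[-0.0317 -0.0149  0.0209]
 [ 0.0304  0.0312  0.0676]]
scan xyz [ 0.0017 -0.002   0.001 ] twist [0.002 0.001 0.   ]
```

View pics/s4c.png

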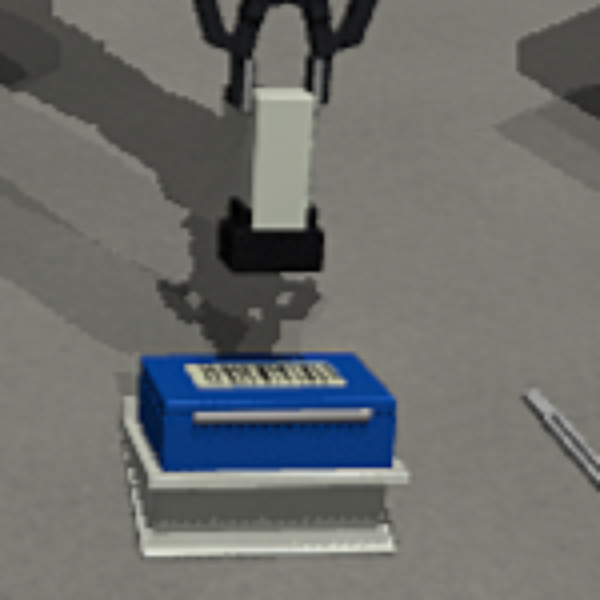

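The scanner hangs squarely above the label, nose at (270,250) over the label at (265,373), and the lid is shut. I'll correct by 2 mm and hold for about 2 s.

>>> servo_tool(targets=[{"xyz": [0.002,-0.001,0],"twist": [0,0,0],"jaw": 0.3},{"xyz": [0.002,-0.001,0],"twist": [0,0,0],"jaw": 0.3},{"xyz": [0.002,-0.001,0],"twist": [0,0,0],"jaw": 0.3},{"xyz": [0.002,-0.001,0],"twist": [0,0,0],"jaw": 0.3},{"xyz": [0.002,-0.001,0],"twist": [0,0,0],"jaw": 0.3},{"xyz": [0.002,-0.001,0],"twist": [0,0,0],"jaw": 0.3},{"xyz": [0.002,-0.001,0],"twist": [0,0,0],"jaw": 0.3},{"xyz": [0.002,-0.001,0],"twist": [0,0,0],"jaw": 0.3},{"xyz": [0.002,-0.001,0],"twist": [0,0,0],"jaw": 0.3},{"xyz": [0.002,-0.001,0],"twist": [0,0,0],"jaw": 0.3},{"xyz": [0.002,-0.001,0],"twist": [0,0,0],"jaw": 0.3},{"xyz": [0.002,-0.001,0],"twist": [0,0,0],"jaw": 0.3}])

```text
clock: 16.58
tcp_pos: [0.4468, 0.2484, 0.2252]
orientation: [0.163, 0.758, 0.618, 0.132]
wrist_force: [0.5, -0.4, -2.3]
finger_gap: 0.0382
```

```bash
python3 scan.py
```

```text
[0.44676235 0.24835858 0.22519504] [ 0.52938837 -0.07417638 -0.42509057  0.89746403 -0.2780194   0.68654757]
above xyz [-0.0004 -0.0009 -0.0592] twist [0.003 0.    0.   ]
scan xyz [-0.0003 -0.0011  0.0008] twist [0.003 0.    0.   ]
```

>>> servo_tool(targets=[{"xyz": [0,0,0],"twist": [0,0,0],"jaw": 0.3},{"xyz": [0,0,0],"twist": [0,0,0],"jaw": 0.3},{"xyz": [0,0,0],"twist": [0,0,0],"jaw": 0.3},{"xyz": [0,0,0],"twist": [0,0,0],"jaw": 0.3},{"xyz": [0,0,0],"twist": [0,0,0],"jaw": 0.3},{"xyz": [0,0,0],"twist": [0,0,0],"jaw": 0.3},{"xyz": [0,0,0],"twist": [0,0,0],"jaw": 0.3},{"xyz": [0,0,0],"twist": [0,0,0],"jaw": 0.3},{"xyz": [0,0,0],"twist": [0,0,0],"jaw": 0.3},{"xyz": [0,0,0],"twist": [0,0,0],"jaw": 0.3},{"xyz": [0,0,0],"twist": [0,0,0],"jaw": 0.3},{"xyz": [0,0,0],"twist": [0,0,0],"jaw": 0.3}])

```text
clock: 17.58
tcp_pos: [0.4468, 0.2484, 0.2252]
orientation: [0.163, 0.758, 0.618, 0.132]
wrist_force: [0.4, -0.4, -0.8]
finger_gap: 0.0383
```

```bash
python3 scan.py; python3 - <<'E'
from h import *
go("over",[.42,.15,.34],ey,-ez); go("over2",[.46,-.03,.34],[.1,.995,0],-ez); go("pad",[.5125,-.24,.24],[0,1,0],-ez)
E
```

```text
[0.44677093 0.24835339 0.22520012] [ 0.52937876 -0.07415848 -0.42506018  0.89748825 -0.2780316   0.68655464]
above xyz [-0.0004 -0.0009 -0.0592] twist [0.003 0.    0.   ]
scan xyz [-0.0003 -0.0011  0.0008] twist [0.003 0.    0.   ]
over xyz [-0.1018  0.0412 -0.1073] twist [0.423 0.    0.   ]
over2 xyz [-0.27    0.11   -0.0763] twist [ 0.422  0.022 -0.101]
pad xyz [-0.4651  0.1544  0.0534] twist [ 0.421  0.043 -0.2  ]
```

Held for 2 s within about 1 mm and 0.003 rad of the target. Going back.

>>> servo_tool(targets=[{"xyz": [0,0,-0.03],"twist": [0,0,0],"jaw": 0.3},{"xyz": [-0.01,0.005,-0.06],"twist": [0.05,0,0],"jaw": 0.3},{"xyz": [-0.03,0.015,-0.08],"twist": [0.15,0,0],"jaw": 0.3},{"xyz": [-0.06,0.025,-0.095],"twist": [0.25,0,0],"jaw": 0.3},{"xyz": [-0.09,0.037,-0.105],"twist": [0.34,0,0],"jaw": 0.3},{"xyz": [-0.12,0.05,-0.103],"twist": [0.423,0,0],"jaw": 0.3},{"xyz": [-0.15,0.06,-0.098],"twist": [0.423,0.005,-0.03],"jaw": 0.3},{"xyz": [-0.18,0.075,-0.093],"twist": [0.423,0.01,-0.05],"jaw": 0.3},{"xyz": [-0.21,0.085,-0.087],"twist": [0.423,0.015,-0.07],"jaw": 0.3},{"xyz": [-0.24,0.097,-0.082],"twist": [0.422,0.02,-0.09],"jaw": 0.3},{"xyz": [-0.27,0.11,-0.076],"twist": [0.422,0.022,-0.101],"jaw": 0.3},{"xyz": [-0.27,0.11,-0.076],"twist": [0.422,0.022,-0.101],"jaw": 0.3}])

```text
clock: 18.58
tcp_pos: [0.4619, -0.0352, 0.3391]
orientation: [0.001, 0.743, 0.669, -0.001]
wrist_force: [0.5, 0.6, -1.9]
finger_gap: 0.0384
```

```bash
cat > pad.py <<'E'
from h import *
S=env.get_state(); print(S["tcp_pos"],S["wrist_force"],S["finger_gap"])
X=[.07,.9976,0]
go("pad+",[.5128,-.2402,.24],X,-ez); go("pad",[.5128,-.2402,.087],X,-ez)
E
python3 pad.py
```

```text
[ 0.46192418 -0.03521895  0.33910766] [ 0.50179497  0.56785217 -1.88335307] 0.038434721523610924
pad+ xyz [-0.1982  0.0721  0.0998] twist [ 0.001  0.003 -0.036]
pad xyz [-0.1977  0.0719  0.2528] twist [ 0.001  0.003 -0.036]
```

>>> servo_tool(targets=[{"xyz": [-0.035,0.013,0.005],"twist": [0,0,0],"jaw": 0.3},{"xyz": [-0.07,0.026,0.015],"twist": [0,0,0],"jaw": 0.3},{"xyz": [-0.105,0.039,0.03],"twist": [0,0,-0.01],"jaw": 0.3},{"xyz": [-0.14,0.052,0.045],"twist": [0,0,-0.02],"jaw": 0.3},{"xyz": [-0.17,0.063,0.065],"twist": [0,0,-0.03],"jaw": 0.3},{"xyz": [-0.19,0.07,0.085],"twist": [0,0.003,-0.036],"jaw": 0.3},{"xyz": [-0.198,0.072,0.1],"twist": [0,0.003,-0.036],"jaw": 0.3},{"xyz": [-0.198,0.072,0.13],"twist": [0,0.003,-0.036],"jaw": 0.3},{"xyz": [-0.198,0.072,0.16],"twist": [0,0.003,-0.036],"jaw": 0.3},{"xyz": [-0.198,0.072,0.19],"twist": [0,0.003,-0.036],"jaw": 0.3},{"xyz": [-0.198,0.072,0.215],"twist": [0,0.003,-0.036],"jaw": 0.3},{"xyz": [-0.198,0.072,0.225],"twist": [0,0.003,-0.036],"jaw": 0.3}])

```text
clock: 19.58
tcp_pos: [0.51, -0.2327, 0.1108]
orientation: [-0.004, 0.729, 0.684, 0.0]
wrist_force: [-0.1, -0.3, -1.9]
finger_gap: 0.0383
```

>>> servo_tool(targets=[{"xyz": [0,0,0],"twist": [0,0,0],"jaw": 0.3},{"xyz": [0,0,0],"twist": [0,0,0],"jaw": 0.3},{"xyz": [0,0,0],"twist": [0,0,0],"jaw": 0.3}])

```text
clock: 19.83
tcp_pos: [0.5133, -0.2349, 0.1167]
orientation: [0.001, 0.729, 0.684, 0.001]
wrist_force: [0.1, -0.5, -1.0]
finger_gap: 0.0382
```

```bash
python3 pad.py; python3 pad.py; python3 held.py; python3 pad.py
```

```text
[ 0.51334166 -0.2348639   0.11672609] [ 0.14463378 -0.46041391 -0.96373495] 0.03815703580928693
pad+ xyz [-0.0052  0.0002 -0.1233] twist [ 0.003 -0.001  0.006]
pad xyz [-0.0054 -0.0003  0.0297] twist [ 0.003 -0.001  0.006]
[ 0.51334166 -0.2348639   0.11672609] [ 0.14463378 -0.46041391 -0.96373495] 0.03815703580928693
pad+ xyz [-0.0052  0.0002 -0.1233] twist [ 0.003 -0.001  0.006]
pad xyz [-0.0054 -0.0003  0.0297] twist [ 0.003 -0.001  0.006]
tcp [ 0.51344234 -0.2349559   0.11687372] gap 0.03817822850780413 [ 0.18929786 -0.29274265 -1.75768787]
wrist handle top slope dz/dy [ 0.01207686 -0.03702625] 14099
wrist barrel top [-0.00051086  0.01306287 -0.04930716] [-0.01884381 -0.00051019 -0.051747  ] [ 0.0199984   0.02522388 -0.04559031]
wrist nose [[-0.0377 -0.0434  0.0258]
 [ 0.0365  0.0145  0.1   ]]
scene handle top slope dz/dy [ 0.02268957 -0.03732694] 84
scene barrel top [ 0.00161159  0.01539205 -0.04969353] [-0.01756742  0.00135022 -0.05313131] [ 0.01968713  0.0295379  -0.04584108]
scene nose [[-0.0365 -0.0206  0.0227]
 [ 0.0367  0.0456  0.0999]]
[ 0.51344397 -0.23499443  0.11692208] [ 0.18929786 -0.29274265 -1.75768787] 0.03817822850780413
pad+ xyz [-5.100e-03  1.000e-04 -1.231e-01] twist [ 0.003 -0.001  0.006]
pad xyz [-0.0053 -0.0004  0.0299] twist [ 0.003 -0.001  0.006]
```

>>> servo_tool(targets=[{"xyz": [-0.005,0,0],"twist": [0,0,0],"jaw": 0.3},{"xyz": [-0.005,0,0.01],"twist": [0,0,0],"jaw": 0.3},{"xyz": [-0.005,0,0.018],"twist": [0,0,0],"jaw": 0.3},{"xyz": [-0.005,0,0.024],"twist": [0,0,0],"jaw": 0.3},{"xyz": [-0.005,0,0.027],"twist": [0,0,0],"jaw": 0.3},{"xyz": [-0.005,0,0.029],"twist": [0,0,0],"jaw": 0.3},{"xyz": [-0.005,0,0.03],"twist": [0,0,0],"jaw": 0.3},{"xyz": [-0.005,0,0.03],"twist": [0,0,0],"jaw": 0.3}])

```text
clock: 20.6
tcp_pos: [0.5113, -0.2386, 0.0866]
orientation: [-0.001, 0.729, 0.684, 0.001]
wrist_force: [-4.9, 3.0, 13.6]
finger_gap: 0.0383
```

```bash
python3 pad.py
```

```text
[ 0.51131602 -0.23863296  0.08656346] [-4.87500096  3.02126348 13.6454255 ] 0.038340614241886235
pad+ xyz [-0.001   0.0016 -0.1534] twist [ 0.    -0.003  0.006]
pad xyz [-0.0015  0.0016 -0.0004] twist [ 0.    -0.003  0.006]
```

>>> servo_tool(targets=[{"xyz": [0,0,-0.001],"twist": [0,0,0],"jaw": 0.3},{"xyz": [0,0,-0.001],"twist": [0,0,0],"jaw": 0.6},{"xyz": [0,0,-0.001],"twist": [0,0,0],"jaw": 1},{"xyz": [0,0,-0.001],"twist": [0,0,0],"jaw": 1},{"xyz": [0,0,-0.001],"twist": [0,0,0],"jaw": 1},{"xyz": [0,0,-0.001],"twist": [0,0,0],"jaw": 1},{"xyz": [0,0,-0.02],"twist": [0,0,0],"jaw": 1},{"xyz": [0,0,-0.05],"twist": [0,0,0],"jaw": 1},{"xyz": [0,0,-0.085],"twist": [0,0,0],"jaw": 1},{"xyz": [0,0,-0.12],"twist": [0,0,0],"jaw": 1},{"xyz": [0,-0.02,-0.155],"twist": [0,0,0],"jaw": 1},{"xyz": [0,-0.04,-0.19],"twist": [0,0,0],"jaw": 1}])

```text
clock: 21.6
tcp_pos: [0.4716, -0.2369, 0.2759]
orientation: [-0.001, 0.729, 0.684, 0.001]
wrist_force: [-0.5, -0.6, 0.6]
finger_gap: 0.0857
```

```bash
python3 - <<'E'
from h import *
c=env.read_camera("wrist"); P=cloud(c); h,s,v=cv2.split(cv2.cvtColor(c["color"],cv2.COLOR_RGB2HSV)); ok=(c["depth"]>.05)
near=ok&(abs(P[...,0]-.48)<.14)&(abs(P[...,1]+.22)<.11)
for nm,m in(("barrel",near&(s<40)&(v>150)&(P[...,2]>.128)&(P[...,2]<.145)),("handle",near&(P[...,2]>.115)&(P[...,2]<.130)&(P[...,0]<.485)),("pad",near&(P[...,2]>.010)&(P[...,2]<.021))):
    q=P[m]; r=cv2.minAreaRect((q[:,:2]*1000).astype(np.float32)); print(nm,len(q),np.median(q[:,2]).round(4),r)
label(); print(env.get_state()["finger_gap"],env.get_state()["tcp_pos"])
d=env.read_camera("scene"); e=env.read_camera("top")
cv2.imwrite("pics/v5.png",np.hstack([cv2.resize(c["color"],(266,300)),cv2.resize(d["color"][150:370,90:520],(534,300))])[:,:,::-1])
E
python3 lid.py
```

```text
barrel 1937 0.1359 ((514.8732299804688, -238.93406677246094), (38.91165542602539, 43.62621307373047), 86.16584014892578)
handle 3489 0.1247 ((440.1037292480469, -235.29611206054688), (28.33370590209961, 91.16189575195312), 87.1371841430664)
pad 3939 0.0161 ((515.5593872070312, -240.1062469482422), (110.43429565429688, 109.54476165771484), 86.23400115966797)
top label [0.5082 0.2354 0.0887] off ((0.6031913757324219, 0.5345993041992188), (106.00251770019531, 58.40751647949219), 89.92239379882812)
scene label [0.5033 0.2379 0.0864] off ((-5.2138214111328125, 1.9767723083496094), (108.48389434814453, 61.65060043334961), 87.01203155517578)
0.08529165251831204 [ 0.47247538 -0.238113    0.27841049]
n [-0.395  0.078  0.915] theta 0.005 443 zrange 0.06312856458076921 0.11465594410766422
[ 0.47160416 -0.23691522  0.27354348] [ 0.42534457 -0.63075879 -0.92932814]
```

View pics/v5.png

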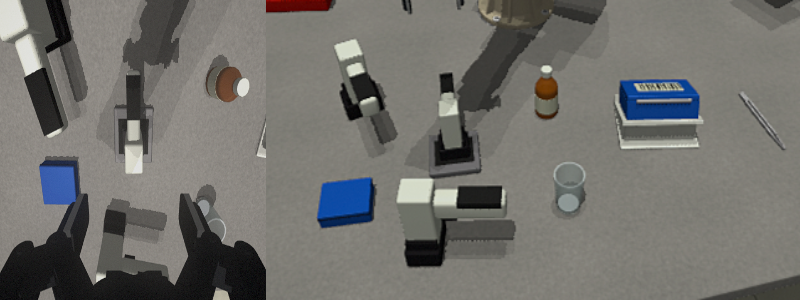

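The scanner stands upright on the pad at (450,130), within 1.5 mm of its middle. The lid is shut, the bystanders are in place and the gripper is clear. Handing in.

```bash
python3 -c "
from workcell import env
print(env.hand_in())"
```

```text
the job is handed in; nothing more can be done
None
```

The job is done and handed in at about 22 s of the 67 s allowed. The lid is shut, the label has been scanned, and the small scanner is back on its charging pad.

- **Lid:** I pressed it until it resisted with 20 N. The last camera fit puts it at about 0.005 rad, within measuring error of shut.
- **Lid, earlier tries:** The first push, with the fingertips, went through the lid in the pictures without force and did not move it. The gripper only pushed it from about 33 mm behind the tips. I finished the closing with the open jaws at the lid's free edge.
- **Scan:** I held the window about 80 mm from the label middle, square to the slope, for 2 s. By the measured arm pose it was within about 1 mm and 0.003 rad of the target.
- **Scan, disagreement:** The top view agreed with the model on the label middle. The scene camera's grazing view put it 5 to 6 mm away; I used the top view.
- **Scanner return:** It stands upright (barrel top at 0.136 m) within 1.5 mm of the pad's middle, released, with the gripper clear and open.
- **Other things:** The bottle, jar, small box, forceps and the larger scanners look unmoved in the last picture.

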